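# Press a lamp block against a sprung stop while a colleague screws it down

### The arm

A 6-joint arm with a two-finger parallel gripper is mounted at the origin on the work surface. World frame = base frame: x ahead of the robot, y to its left, z up, the work surface at z = 0. Lengths are in m, angles in rad, forces in N, time in s.
With the tool pointing down it reaches from about 0.35 to 0.725 m from the base axis. Payload 4.3 kg.
Tool frame: the origin (TCP) lies at the very end of the fingers, on their centre line; the grasp point (between the pads) lies 19 mm behind it; z points along the fingers, y is the line along which they close (so a half turn about z gives the same grasp; the last joint's range is limited). The gripper opens to 85 mm and grips with 20 to 120 N. Pads are 22 mm wide; open, the fingers measure 114 mm over their backs; the gripper's body (76 mm by 85 mm) begins 54 mm behind the grasp point. The pads swing forward as they close: fully open they stand 13 mm farther back than shut.
Start: joints at [-1.366, 0.377, 0.081, 1.274, 0, 1.46], TCP at [0.178, -0.547, 0.195] pointing down, gripper open.
Joint ranges: [-2.72, 2.72], [-0.84, 1.66], [-1.02, 1.22], [-1.77, 2.12], [-1.37, 1.28], [-3.14, 3.14]. Speed limits (rad/s): [2.57, 2.57, 3.14, 3.14, 3.14, 3.14].

### API

Orientations are given as a 3x3 rotation matrix whose columns are the frame's x, y, z axes.
In Python, from rig import manip gives the robot as it stands. The module is installed in compiled form; this text tells all that it offers.
- The arm moves only by the tool send_rows, never from a script. Its argument "series" is a list of rows, each a list of 4 numbers: the shift along the tool's x, y, z in cm, then the turn about the tool's z in rad. A call has exactly 8 rows; each row shifts and turns the commanded pose from where the row before left it, along the tool's axes as they then stand; what a row does not reach is not made up. A row lasts 1/12 s, in which the tool goes at most 41.7 mm and 7.16 degrees, less where a joint would pass 70% of its speed; a pose out of reach is approached as far as the arm can. A call is refused whole if a number of a shift passes 4.17 or a number of a turn 0.125, either way. A call with a gripper value outside its range is refused whole. "jaw" is the finger opening in cm, from 0 to 8.54, set as the call begins (left out, the last holds). The fingers move at their own pace and stop on an object; "squeeze" is the grip in N (left out, the last holds). Time passes only in rows, so rows that do not move let the fingers close, or fill a call up. It gives the time, the measured TCP pose, the force, the opening and the grip force at its end, in the units of the state.
- manip.read_state(): the state, without advancing time (a new reading comes with each control period).
- manip.read_camera(name): name is "scene" or "top" or "wrist"; returns a dict with "pixels" (400x640x3 uint8, red, green, blue), "fx", "fy", "cx", "cy" (pixels), "R" (3x3) and "t" (3): a world point X has camera coordinates R X + t. Camera axes: x right, y down, z forward; pixel columns grow to the right and rows downward; lengths in m; the calibration is good to about 2 mm. The wrist camera is an equidistant fisheye: a pixel r from the principal point sees the ray r / f radians off the axis. A picture is of the moment at which its call begins. There is no depth.
- manip.close_job(): hands the job in; it is judged then, once.
The state is a dict: "clock": time; "qpos": joint angles; "joint_vel": joint speeds; "tau": joint torques, N m; "eef_pos": TCP position; "tool_rot": TCP orientation; "ft_force": force on the tool from outside, world axes, zero at the start; "torque": the same for the moment, N m; "grip_width": opening from 0.0 (shut) to 1.0 (fully open); "grip_force": force on a finger pad.
Only numpy, scipy, OpenCV 4.12 (cv2) and the standard library are available. Lean on these libraries where they do the work, as an engineer would, in place of code of your own. Each camera call takes 0.05 s, during which the arm holds its last target. There are 200 camera calls.

### The job

Pull the jig's blue gate down flat, stand the aluminium lamp block in the trough with its lens end towards the orange sprung stop, and let go of it. Then swing the gate back up so that its rubber pad pushes lamp and stop back until the red pointer stands inside the green zone, never ramming the stop to its end or disturbing the other things. Finish while still holding the gate there with a steady push, not touching the lamp, so that I can drive the screws.

Things in the scene. Friction and masses are not known exactly. Their poses are not given: they have to be found in the camera images.
- jig: Grey jig fixed to the bench, 165 x 130 x 40. Origin: bench level, under the middle of the hinge line at its front. x runs along the trough to the stop, z up. Trough floor 40 above the bench, from x = 6; two side rails, inner faces at y = +-27, 8 thick, 12 high, x 6 to 84. White block with green zone beside the stop: x 85 to 135, y 38 to 64, 40 above the floor. Spring housing x 145 to 165, 36 high.
- gate (a joint): Gate angle about the hinge line (along the jig's y, x = 0, 40 above the bench): 0 upright, positive as it swings down towards the robot (jig -x), 1.57 flat, fully open; -0.3 leaning fully inward. Friction of 0.12 N m keeps it where it is left. Starts nearly upright. With the lamp between pad and resting stop it is about 0.28 (0.5 if 10 short), with the pointer at mid green about 0.
- gate_bar (a point): Middle of the blue gate's round steel bar, 12 in diameter, 92 long along the jig's y, 80 from the hinge line: 120 above the bench upright, 40 flat. Gate plate 92 wide, 8 thick, up to 44 from the hinge, ears at its sides; an open window, 30 high, lies between plate and bar. Pinch the bar from above with the fingers closing along the jig's x (it turns in the fingers as the gate swings), or push it.
- gate_pad (a point): Tip of the rubber pad, 16 across, on the gate's inner face: 32 from the hinge line towards the bar, 24 inward from the plate's mid plane.
- stop (a joint): How far (m) the orange stop is pushed back along the jig's +x: 0 at rest, 0.022 end of travel. Spring: 3 N at 0, plus 1.2 N per mm (13.8 N at 9 mm). The red pointer is over the green zone from 0.004 to 0.014, mid green at 0.009. Each mm of travel takes about 2.5 mm at the gate's bar; the push there is about 0.4 of that at the stop (some 7 to 8 N at mid green, with friction).
- stop_face (a point): Middle of the orange stop's face towards the gate, 25 above the trough's floor, at jig x = 85 at rest. The stop is a plate 12 thick, 56 wide, 42 high; the red pointer on its top reaches over the white block with the green zone.
- lamp: Lamp block: 70 long (x), 40 wide (y), 50 high (z), about 0.3 kg; aluminium, a brass-ringed lens in its +x end face and a small brass plate on top near that end, copper fins at the -x end. Origin: centre of its underside. Stands on the bench right of the jig, +x roughly away from the robot; grip it from above across its 40 width. Lower it to jig (40, 0, 40), 10 short of the stop.
- lamp_lens (a point): Centre of the lamp's lens end face (35 along the lamp's +x from its origin, 25 up).
- objective: Bystander: white microscope objective with a black ring, upright, 52 in diameter, 62 high; origin under its centre. It and the lamp may have swapped places.
- beaker: Bystander: glass beaker, 70 across, 95 high; origin under its centre.
- bottle: Bystander: amber glass bottle, 60 across, 140 high; origin under its centre.
- dish: Bystander: shallow glass dish, 90 across, 16 high; origin under its centre.
- driver: Bystander: screwdriver lying on the bench left of the jig; origin at the middle of its underside.
Mind the look-alikes: they are no part of the job. Leave any purple or turquoise look-alike of the lamp alone. Leave any yellow look-alike of the jig alone.

How it is judged:
On the way, in this order (a step that is already met when the one before it is completed fails the run):
1. the gate has been pulled down flat (value of joint gate above 1.4 rad), for 0.1 s.
2. the lamp stands in the trough, lens end to the stop, let go, with the gate still down (y of lamp in the frame of jig between -0.009 and 0.009 m and z of lamp in the frame of jig between 0.036 and 0.044 m and angle between the x axis of lamp and the x axis of jig, either way round below 0.2 rad and x of lamp_lens in the frame of jig between 0.065 and 0.092 m and contact force between the fingers and lamp below 0.1 N and value of joint gate above 1.1 rad), for 0.2 s.
At the end, for the whole second after the job is handed in: Fingers push the gate (over 1 N), gate presses lamp and lamp the stop (5 to 23 N); stop pushed back 4 to 14 mm and steady (4 mm/s); lamp on the trough floor, within 9 mm of its middle and 0.2 rad, lens face within 3 mm of the stop, not touched by the robot. Holds through the last second (y of lamp in the frame of jig between -0.009 and 0.009 m and z of lamp in the frame of jig between 0.036 and 0.044 m and angle between the x axis of lamp and the x axis of jig, either way round below 0.2 rad and x of lamp_lens in the frame of jig above 0.086 m and x of lamp_lens in the frame of stop_face between -0.003 and 0.003 m and value of joint stop between 0.004 and 0.014 m and velocity of joint stop between -0.004 and 0.004 m/s and contact force between lamp and stop between 5 and 23 N and contact force between gate and lamp above 5 N and contact force between the fingers and gate above 1 N and contact force between each of the arm, the fingers and lamp below 0.1 N); the arm keeps its last pose, push and grip.
It fails at once if the stop is rammed to the end of its travel (value of joint stop above 0.0195 m).
It fails at once if a bystander is shifted or knocked over (distance of any of objective, beaker, bottle, dish, driver from where it was at the start of the episode above 0.02 m or angle between any of objective, beaker, bottle's own z axis and vertical above 0.4 rad).
It also fails if it takes over 72 s, if anything falls off the work surface, if the arm or the gripper's body presses on something with over 40 N, if the wrist force passes 120 N, or if a joint passes its speed limit or range.

## Working session

There is one attempt and no reset: what is moved stays moved. The work goes in short steps, Python scripts to look and compute and a tool call to move; the robot and the scene stay as the last step left them, time stands still between calls to the robot, and variables do not carry over. Pictures are saved under pics/ and viewed, at most 10 in all, crops included, and the job is handed in when it is done.

Besides the shell and the picture viewer there is one more tool, called after "Call:" as name(argument=value, ...), one argument or row to a line, values as JSON. send_rows: Moves the arm, as the interface text tells. Its arguments: {"type":"object","properties":{"series":{"type":"array"},"jaw":{"type":"number"},"squeeze":{"type":"number"}},"required":["series"]}

```bash
mkdir -p pics
python3 - <<'E'
from rig import manip
import cv2,numpy as np
s=manip.read_state();print({k:np.round(v,3).tolist() for k,v in s.items()})
for n in("scene","top"):
    c=manip.read_camera(n);np.save(f"pics/{n}0.npy",c,allow_pickle=True);cv2.imwrite(f"pics/{n}0.png",c["pixels"][:,:,::-1])
    print(n,c["fx"],c["fy"],c["cx"],c["cy"],np.round(c["R"],3).tolist(),np.round(c["t"],3))
E
```

```text
{'clock': 0.0, 'qpos': [-1.366, 0.378, 0.08, 1.274, -0.0, 1.46], 'joint_vel': [0.0, 0.0, 0.001, 0.0, 0.0, 0.002], 'tau': [0.0, -46.36, 26.988, 0.021, 0.0, 0.0], 'eef_pos': [0.178, -0.546, 0.194], 'tool_rot': [[0.951, 0.31, -0.0], [0.31, -0.951, 0.002], [0.0, -0.002, -1.0]], 'ft_force': [0.176, 0.236, 0.22], 'torque': [0.025, 0.034, 0.012], 'grip_force': 0.0, 'grip_width': 0.998}
scene 458.4559057887781 458.4559057887781 324.69384108614236 193.44500326662614 [[-0.833, 0.553, -0.014], [0.317, 0.458, -0.83], [-0.453, -0.696, -0.557]] [ 0.375 -0.071  1.67 ]
top 395.19671850043534 395.19671850043534 317.7210975952645 193.6802684466998 [[-0.007, -1.0, 0.014], [-0.995, 0.005, -0.103], [0.103, -0.015, -0.995]] [0.023 0.457 1.194]
```

View pics/scene0.png

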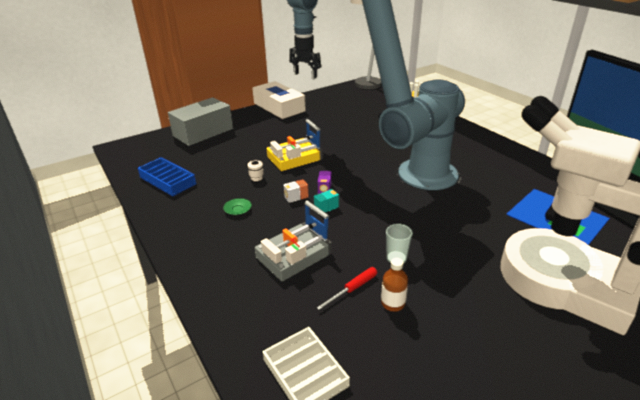

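View pics/top0.png

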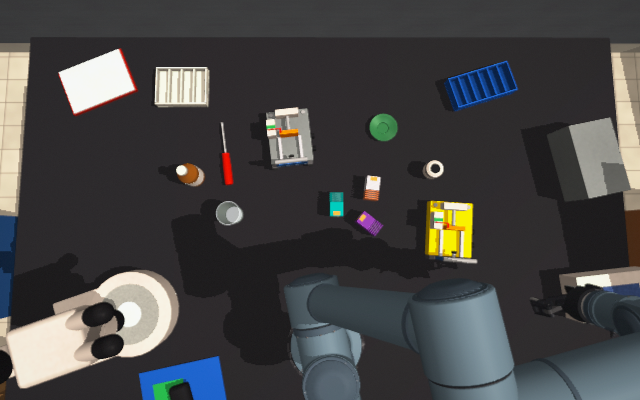

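The scene view shows the grey jig at about (292,250) and the lamp at (296,190). In the top view the jig is at (290,137), the lamp at (372,187), and the purple and turquoise look-alikes at (369,222) and (336,204). I'll enlarge these areas and measure.

```bash
cat > h.py <<'E'
import numpy as np,cv2
from rig import manip
def load(n): return np.load(f"pics/{n}.npy",allow_pickle=True).item()
def ray(c,p):
    d=np.array([(p[0]-c["cx"])/c["fx"],(p[1]-c["cy"])/c["fy"],1.]);R=np.array(c["R"]);t=np.array(c["t"])
    return -R.T@t,R.T@d
def onz(c,p,z):
    o,d=ray(c,p);return o+d*(z-o[2])/d[2]
def tri(c1,p1,c2,p2):
    o1,d1=ray(c1,p1);o2,d2=ray(c2,p2)
    a=np.linalg.lstsq(np.c_[d1,-d2],o2-o1,rcond=None)[0]
    x,y=o1+a[0]*d1,o2+a[1]*d2;return (x+y)/2,np.linalg.norm(x-y)
def proj(c,X):
    q=np.array(c["R"])@X+np.array(c["t"]);return np.array([c["fx"]*q[0]/q[2]+c["cx"],c["fy"]*q[1]/q[2]+c["cy"]])
E
python3 - <<'E'
from h import *
t=load("top0")["pixels"];s=load("scene0")["pixels"]
def crop(im,x,y,w,h,k):return cv2.resize(im[y:y+h,x:x+w],None,fx=k,fy=k,interpolation=cv2.INTER_CUBIC)
o=np.zeros((600,800,3),np.uint8)
a=crop(t,255,100,65,75,6);o[:450,:390]=a          # jig top
a=crop(s,250,200,85,80,5-.2);o[:a.shape[0],395:395+a.shape[1]]=a[:, :405]
a=crop(t,350,165,60,35,4);o[455:595,:240]=a
a=crop(s,275,170,70,45,4);o[400:580,395:675]=a
cv2.imwrite("pics/crop0.png",o[:,:,::-1])
E
```

```text
(no output)
```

View pics/crop0.png

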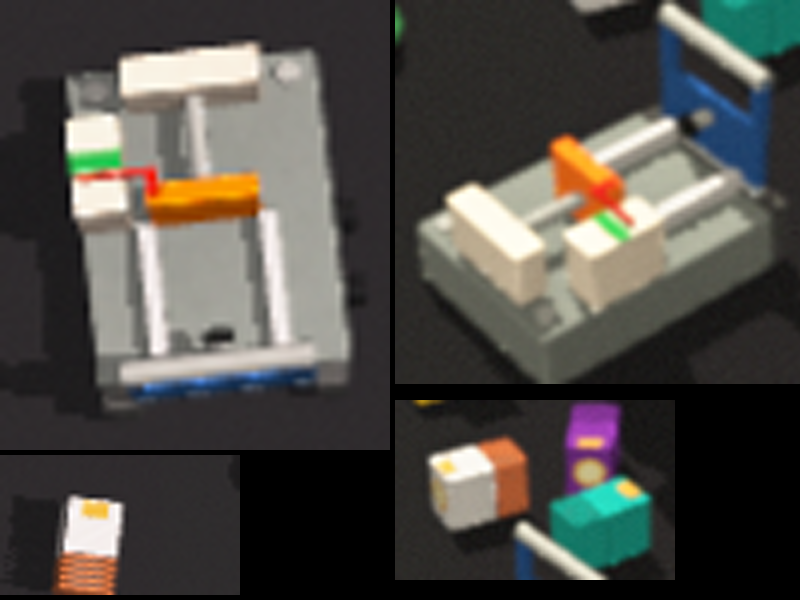

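The crop shows the bar ends at crop pixels (120,372)/(314,353) in the top view and (770,80)/(665,12) in the scene view. The rails, the stop face and the lamp's outline are clear, with its lens and brass plate pointing away from the robot. Next I turn these into points.

Run:
```python
from h import *
np.set_printoptions(precision=4,suppress=True)
T=load("top0");S=load("scene0")
tp=lambda x,y:((x+.5)/6-.5+255,(y+.5)/6-.5+100)
sp=lambda x,y:((x-395+.5)/4.8-.5+250,(y+.5)/4.8-.5+200)
for n,a,b in [("bar+y",(120,372),(769,80)),("bar-y",(314,353),(665,12)),("rear+y top corner",(68,80),(421,232)),("housing rear+y top",(121,62),(449,192)),
  ("housing rear-y", (257,46),(449,192)),("white fr +y",(75,120),(567,237))]:
    if n!="housing rear-y": print(n,*tri(T,tp(*a),S,sp(*b)))
print("jig rear",onz(T,tp(68,80),.04),onz(T,tp(318,50),.04),"front-y",onz(T,tp(350,382),.04))
for n,a in [("railL near",(158,350)),("railL far",(147,228)),("railR near",(280,345)),("railR far",(268,212))]: print(n,onz(T,tp(*a),.052))
for n,c,(x,y,w,h) in (("T",T,(350,165,60,45)),("S",S,(278,172,34,36))):
    im=c["pixels"][y:y+h,x:x+w];hsv=cv2.cvtColor(im,cv2.COLOR_RGB2HSV)
    cop=((hsv[...,0]<14)&(hsv[...,1]>100)&(hsv[...,2]>70));wh=(hsv[...,2]>140)|cop
    m=wh.astype(np.uint8)
    if n=="T":
        nn,l,st,ce=cv2.connectedComponentsWithStats(m);i=1+st[1:,4].argmax();m=(l==i).astype(np.uint8);print(st[i])
        r=cv2.minAreaRect(cv2.findContours(m,0,1)[0][0]);print("rect",r)
        B=cv2.boxPoints(r)+[x,y]
        for z in(.05,):
            P=np.array([onz(c,b,z) for b in B]);print(P,P.mean(0),np.linalg.norm(P[1]-P[0]),np.linalg.norm(P[2]-P[1]))
        yy,xx=np.nonzero(cop&(l==i));yw,xw=np.nonzero((l==i)&~cop)
        print("cop",xx.mean()+x,yy.mean()+y,"white",xw.mean()+x,yw.mean()+y)
# brass plate height check
sq=lambda x,y:((x-395+.5)/4-.5+275,(y-400+.5)/4-.5+170)
tq=lambda x,y:((x+.5)/4-.5+350,(y-455+.5)/4-.5+165)
print("brass",*tri(T,tq(95,510),S,sq(446,466)))
print("lamp lens corner",*tri(T,tq(65,497),S,sq(456,480)),*tri(T,tq(122,502),S,sq(430,456)))
```

```text
bar+y [0.5373 0.1451 0.1247] 0.003326894107693312
bar-y [0.5479 0.0522 0.1226] 0.0002137525236072991
rear+y top corner [0.7216 0.1542 0.1009] 0.07429420855497937
housing rear+y top [0.7121 0.1347 0.1126] 0.04179031906511448
white fr +y [0.6763 0.1671 0.0894] 0.011071053483332783
jig rear [0.7075 0.1796 0.04  ] [0.7231 0.0505 0.04  ] front-y [0.5488 0.0349 0.04  ]
railL near [0.5634 0.1318 0.052 ]
railL far [0.6264 0.1376 0.052 ]
railR near [0.5658 0.0702 0.052 ]
railR far [0.6345 0.0762 0.052 ]
[ 13  10  18  26 355]
rect ((22.079998016357422, 22.940000534057617), (15.132086753845215, 24.74873924255371), 8.130102157592773)
[[ 0.4368 -0.1148  0.05  ]
 [ 0.5114 -0.1269  0.05  ]
 [ 0.5046 -0.1723  0.05  ]
 [ 0.4301 -0.1599  0.05  ]] [ 0.4707 -0.1435  0.05  ] 0.0754952619850141 0.0458902875738378
cop 371.0189873417722 194.9746835443038 white 372.8781725888325 182.71065989847716
brass [ 0.4996 -0.1477  0.053 ] 0.0005752123224820174
lamp lens corner [ 0.507  -0.1232  0.0558] 0.004748637515503583 [ 0.5046 -0.1675  0.0545] 0.0012978401094230867
```

The checks hold: the bar is 93 mm long at z≈0.123, near its upright position, and the lamp top is at z≈0.053 with yaw about -0.16. The jig yaw is about 0.11. I'm starting to move and will refine with the wrist camera.

Call:
send_rows(
  series=[
    [2.6, -2.4, -0.5, 0],
    [2.6, -2.4, -0.5, 0],
    [2.6, -2.4, -0.5, 0],
    [2.6, -2.4, -0.5, 0],
    [2.6, -2.4, -0.5, 0],
    [2.6, -2.4, -0.5, 0],
    [2.6, -2.4, -0.5, 0],
    [2.6, -2.4, -0.5, 0],
  ],
  jaw=8.54,
  squeeze=60,
)

```text
clock: 0.77
eef_pos: [0.3166, -0.2979, 0.2352]
tool_rot: [[0.951, 0.309, -0.0], [0.309, -0.951, 0.001], [-0.0, -0.001, -1.0]]
ft_force: [0.6, -0.2, 0.3]
grip_width: 0.999
grip_force: 0.0
```

Call:
send_rows(
  series=[
    [0, 0, 0, -0.12],
    [0, 0, 0, -0.12],
    [0, 0, 0, -0.12],
    [0, 0, 0, -0.12],
    [0, 0, 0, -0.12],
    [0, 0, 0, -0.12],
    [0, 0, 0, -0.12],
    [0, 0, 0, -0.12],
  ],
)

```text
clock: 1.43
eef_pos: [0.3161, -0.2995, 0.2349]
tool_rot: [[0.286, 0.958, -0.001], [0.958, -0.286, 0.001], [0.0, -0.001, -1.0]]
ft_force: [-0.6, -0.2, 0.5]
grip_width: 1.003
grip_force: 0.0
```

Call:
send_rows(
  series=[
    [4.0, 0.7, 0, 0],
    [4.0, 0.7, 0, 0],
    [4.0, 0.7, 0, 0],
    [4.0, 0.7, 0, 0],
    [4.0, 0.7, 0, 0],
    [4.0, 0.7, 0, 0],
    [4.0, 0.7, 0, 0],
    [4.0, 0.7, 0, 0],
  ],
)

```text
clock: 2.1
eef_pos: [0.4634, -0.008, 0.2351]
tool_rot: [[0.292, 0.957, -0.0], [0.957, -0.292, -0.0], [-0.0, -0.0, -1.0]]
ft_force: [-0.1, -0.4, 0.3]
grip_width: 0.999
grip_force: 0.0
```

Call:
send_rows(
  series=[
    [0, 0, 0, -0.1],
    [0, 0, 0, -0.1],
    [0, 0, 0, -0.1],
    [0, 0, 0, -0.1],
    [0, 0, 0, 0],
    [0, 0, 0, 0],
    [0, 0, 0, 0],
    [0, 0, 0, 0],
  ],
)

```text
clock: 2.77
eef_pos: [0.4631, -0.0102, 0.2352]
tool_rot: [[-0.102, 0.995, -0.0], [0.995, 0.102, -0.0], [-0.0, -0.0, -1.0]]
ft_force: [0.8, 0.7, 0.4]
grip_width: 1.005
grip_force: 0.0
```

Run:
```python
from h import *
c=manip.read_camera("wrist");np.save("pics/w1.npy",c,allow_pickle=True);cv2.imwrite("pics/w1.png",c["pixels"][:,:,::-1])
R=np.array(c["R"]);print(c["fx"],c["cx"],c["cy"],R.round(3).tolist(),(-R.T@np.array(c["t"])).round(4),manip.read_state()["eef_pos"])
```

```text
309.70691628693146 323.0318402867754 198.1858709427383 [[0.995, 0.101, 0.0], [0.098, -0.96, 0.261], [0.026, -0.259, -0.965]] [0.4561 0.0551 0.4141] [ 0.46320662 -0.01019391  0.23522466]
```

View pics/w1.png

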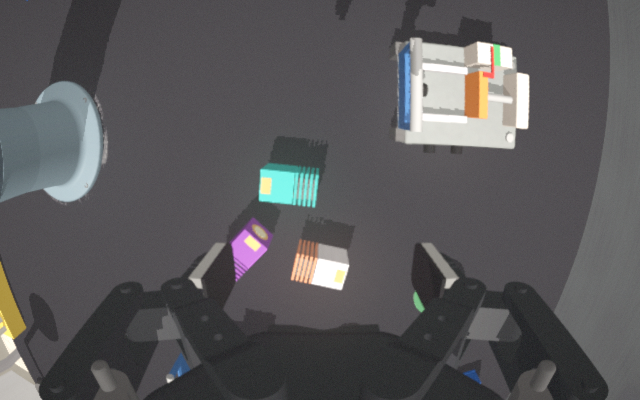

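The wrist view shows the jig at about (455,95), with the bar running from (417,40) to (417,130) and the orange stop at (477,95). The lamp is at (320,265), lens to the right. I'm enlarging it to pick corners precisely.

```bash
cat >> h.py <<'E'
def wray(c,p):
    v=np.array([p[0]-c["cx"],p[1]-c["cy"]]);r=np.linalg.norm(v);a=r/c["fx"]
    d=np.r_[np.sin(a)*v/max(r,1e-9),np.cos(a)];R=np.array(c["R"]);return -R.T@np.array(c["t"]),R.T@d
def wz(c,p,z):
    o,d=wray(c,p);return o+d*(z-o[2])/d[2]
def tri2(a,b):
    (o1,d1),(o2,d2)=a,b
    k=np.linalg.lstsq(np.c_[d1,-d2],o2-o1,rcond=None)[0];x,y=o1+k[0]*d1,o2+k[1]*d2
    return (x+y)/2,np.linalg.norm(x-y)
def crops(im,L,name):
    o=np.zeros((600,800,3),np.uint8);x0=0
    for x,y,w,h,k in L:
        a=cv2.resize(im[y:y+h,x:x+w],None,fx=k,fy=k,interpolation=cv2.INTER_CUBIC);o[:a.shape[0],x0:x0+a.shape[1]]=a;x0+=a.shape[1]
    cv2.imwrite(f"pics/{name}.png",o[:,:,::-1])
E
python3 - <<'E'
from h import *
crops(load("w1")["pixels"],[(390,30,100,100,5),(480,30,60,120,5)],"w1c")
c=load("w1");im=c["pixels"];x,y,w,h=285,225,75,75
s=cv2.cvtColor(im[y:y+h,x:x+w],cv2.COLOR_RGB2HSV)
m=((s[...,2]>130)|((s[...,1]>90)&(s[...,0]<15)&(s[...,2]>60))).astype(np.uint8)
n,l,st,ce=cv2.connectedComponentsWithStats(m);i=1+st[1:,4].argmax();m=(l==i).astype(np.uint8)
r=cv2.minAreaRect(cv2.findContours(m,0,1)[0][0]);B=cv2.boxPoints(r)+[x,y];print(r,B)
P=np.array([wz(c,b,.05) for b in B]);print(P,P.mean(0))
h_=load("top0")
br=(s[...,0]>15)&(s[...,0]<35)&(s[...,1]>110)&(s[...,2]>120);yy,xx=np.nonzero(br);p=(xx.mean()+x,yy.mean()+y);print(p,br.sum())
t=h_["pixels"][165:200,350:410];t=cv2.cvtColor(t,cv2.COLOR_RGB2HSV);br=(t[...,0]>15)&(t[...,0]<35)&(t[...,1]>110)&(t[...,2]>120);yy,xx=np.nonzero(br);q=(xx.mean()+350,yy.mean()+165);print(q,br.sum())
print("brass",tri2(wray(c,p),ray(h_,q)))
E
```

```text
((35.855010986328125, 39.96924591064453), (55.49256134033203, 42.27157974243164), 11.976131439208984) [[289.32688713 279.88752747]
 [298.09841728 238.536026  ]
 [352.38313293 250.05096436]
 [343.61160278 291.40246582]]
[[ 0.43234993 -0.16113519  0.05      ]
 [ 0.43988444 -0.09890589  0.05      ]
 [ 0.51083566 -0.1079978   0.05      ]
 [ 0.50762063 -0.17182515  0.05      ]] [ 0.47267267 -0.13496601  0.05      ]
(np.float64(nan), np.float64(nan)) 0
(np.float64(373.7142857142857), np.float64(178.28571428571428)) 21
 ** On entry to DLASCL parameter number  4 had an illegal value
 ** On entry to DLASCL parameter number  4 had an illegal value
 ** On entry to DLASCL parameter number  4 had an illegal value
 ** On entry to DLASCL parameter number  4 had an illegal value
 ** On entry to DLASCL parameter number  5 had an illegal value
 ** On entry to DLASCL parameter number  4 had an illegal value<stdin>:10: RuntimeWarning: Mean of empty slice.
  ret = ret.dtype.type(ret / rcount)
Traceback (most recent call last):
  File "h.py", line 22, in tri2
    k=np.linalg.lstsq(np.c_[d1,-d2],o2-o1,rcond=None)[0];x,y=o1+k[0]*d1,o2+k[1]*d2
      ~~~~~~~~~~~~~~~^^^^^^^^^^^^^^^^^^^^^^^^^^^^^^^^
numpy.linalg.LinAlgError: SVD did not converge in Linear Least Squares
```

View pics/w1c.png

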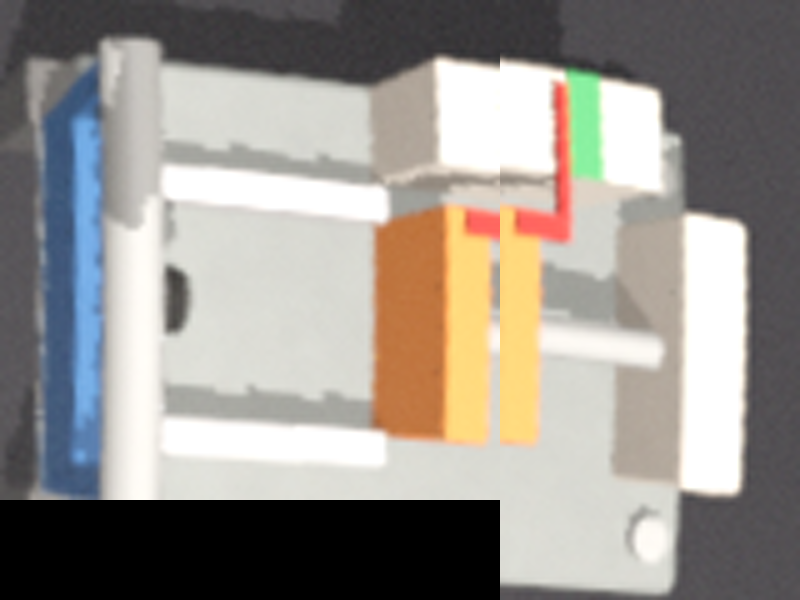

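The crop shows the bar at crop x≈131, the stop's top front edge at (446,208)-(446,440), the rail inner edges, and the housing's top front edge at (685,215)-(682,488). Now I compute the jig frame from these.

Run:
```python
from h import *
np.set_printoptions(precision=4,suppress=True)
c=load("w1");T=load("top0")
A=lambda x,y:((x+.5)/5-.5+390,(y+.5)/5-.5+30);B=lambda x,y:A(x-500+450,y)
tp=lambda x,y:((x+.5)/6-.5+255,(y+.5)/6-.5+100)
pts=[("stop +y",A(446,208),.086,85,28),("stop -y",A(446,440),.086,85,-28),("hous f+y",B(685,215),.076,145,35),("hous f-y",B(682,488),.076,145,-35),
("hous r+y",B(747,222),.076,165,35),("hous r-y",B(742,494),.076,165,-35),("railL n",A(165,200),.052,None,27),("railL f",A(388,220),.052,84,27),("railR n",A(165,420),.052,None,-27),("railR f",A(385,430),.052,84,-27),("corner",B(675,592),.04,165,-65)]
W=[];J=[]
for n,p,z,jx,jy in pts:
    X=wz(c,p,z);print(n,X,jx,jy)
    if jx and n!="corner" and 'hous' not in n: W.append(X[:2]);J.append([jx/1e3,jy/1e3])
for n,p,q in [("bar+y",A(131,40),(120,372)),("stop+y",A(446,208),(151,214)),("stop-y",A(446,440),(261,203)),("hous r+y",B(747,222),(121,62)),("hous r-y",B(742,494),(257,46))]:
    print("tri",n,*tri2(wray(c,p),ray(T,tp(*q))))
W=np.array(W);J=np.array(J);w0=W.mean(0);j0=J.mean(0);H=(J-j0).T@(W-w0);th=np.arctan2(H[0,1]-H[1,0],H[0,0]+H[1,1])
Rm=np.array([[np.cos(th),-np.sin(th)],[np.sin(th),np.cos(th)]]);o=w0-Rm@j0;print("th",th,"origin",o,"res",(W-(J@Rm.T+o)))
# bar -y end from colour rows
im=c["pixels"];v=im[:,417].max(1);print(v[36:42],v[124:140])
print("bar mid z.12:",wz(c,(416.3,38),.12),wz(c,(416.5,131),.12), "top(.126)")
```

```text
stop +y [0.6259 0.1335 0.086 ] 85 28
stop -y [0.6324 0.0798 0.086 ] 85 -28
hous f+y [0.6865 0.148  0.076 ] 145 35
hous f-y [0.6946 0.0794 0.076 ] 145 -35
hous r+y [0.7068 0.1515 0.076 ] 165 35
hous r-y [0.7145 0.0817 0.076 ] 165 -35
railL n [0.5677 0.1274 0.052 ] None 27
railL f [0.6272 0.1347 0.052 ] 84 27
railR n [0.5737 0.074  0.052 ] None -27
railR f [0.6327 0.0816 0.052 ] 84 -27
corner [0.723  0.0531 0.04  ] 165 -65
tri bar+y [0.5386 0.1451 0.1187] 0.0024847817281984613
tri stop+y [0.6239 0.1325 0.09  ] 3.904687011160499e-05
tri stop-y [0.6281 0.0787 0.094 ] 0.0009224795204766747
tri hous r+y [0.7032 0.1492 0.0814] 0.0018066279116376355
tri hous r-y [0.7125 0.0811 0.0786] 0.0008430282096222037
th 0.11069672971509853 origin [0.5456 0.098 ] res [[-0.001  -0.0018]
 [-0.0008  0.0002]
 [ 0.0012  0.0005]
 [ 0.0006  0.0011]]
[ 64 116 191 199 199 200] [255 255 254 255 255 255 254 249 226 223 223 223 223 224 224 225]
bar mid z.12: [0.5376 0.1448 0.12  ] [0.5477 0.0525 0.12  ] top(.126)
```

Call:
send_rows(
  series=[
    [1.67, 1.5, 0, 0],
    [1.67, 1.5, 0, 0],
    [1.67, 1.5, 0, 0],
    [1.67, 1.5, 0, 0],
    [1.67, 1.5, 0.3, 0],
    [1.67, 1.5, 0.5, 0],
    [0, 0, 1, 0],
    [0, 0, 1, 0],
  ],
  jaw=5,
  squeeze=25,
)

```text
clock: 3.48
eef_pos: [0.5433, 0.0998, 0.2068]
tool_rot: [[-0.105, 0.995, 0.001], [0.995, 0.105, -0.0], [-0.0, 0.001, -1.0]]
ft_force: [0.2, -0.6, -1.0]
grip_width: 0.583
grip_force: 0.0
```

```bash
cat >> h.py <<'E'
JO=np.array([.546,.0978,0]);JT=.114
JR=np.array([[np.cos(JT),-np.sin(JT),0],[np.sin(JT),np.cos(JT),0],[0,0,1]])
def go(world):
    s=manip.read_state();d=np.array(world)-s["eef_pos"];r=np.array(s["tool_rot"])
    print("eef",np.round(s["eef_pos"],4),"jig",np.round(JR.T@(s["eef_pos"]-JO),4),"tool delta cm",np.round(r.T@d*100,2),"f",np.round(s["ft_force"],1))
def goj(x,y,z): go(JO+JR@np.array([x,y,z]))
E
python3 -c "
from h import *
go([.5426,.0986,.101])"
```

```text
eef [0.5433 0.0998 0.2068] jig [-0.0025  0.0023  0.2068] tool delta cm [-0.11 -0.08 10.58] f [ 0.2 -0.6 -1. ]
```

Call:
send_rows(
  series=[
    [0, 0, 1.5, 0],
    [0, 0, 1.5, 0],
    [0, 0, 1.5, 0],
    [0, 0, 1.5, 0],
    [0, 0, 1.5, 0],
    [0, 0, 1.5, 0],
    [0, 0, 1.5, 0],
    [0, 0, 0, 0],
  ],
)

```text
clock: 4.15
eef_pos: [0.5392, 0.0981, 0.099]
tool_rot: [[-0.102, 0.995, -0.006], [0.995, 0.102, -0.001], [0.0, -0.006, -1.0]]
ft_force: [-0.7, -0.6, -0.3]
grip_width: 0.587
grip_force: 0.0
```

Call:
send_rows(
  series=[
    [0, 0, 0, 0],
    [0, 0, 0, 0],
    [0, 0, 0, 0],
    [0, 0, 0, 0],
    [0, 0, 0, 0],
    [0, 0, 0, 0],
    [0, 0, 0, 0],
    [0, 0, 0, 0],
  ],
  jaw=0,
)

```text
clock: 4.82
eef_pos: [0.5425, 0.0989, 0.1025]
tool_rot: [[-0.104, 0.995, 0.0], [0.995, 0.104, -0.0], [-0.0, 0.0, -1.0]]
ft_force: [-0.5, -0.1, -0.2]
grip_width: -0.001
grip_force: 0.0
```

Run:
```python
from h import *
for a in [.3,.6,.9,1.2,1.45,1.55]:
    print(a,np.round([-.08*np.sin(a),.021+.08*np.cos(a)],4))
goj(0,0,.1)
```

```text
0.3 [-0.0236  0.0974]
0.6 [-0.0452  0.087 ]
0.9 [-0.0627  0.0707]
1.2 [-0.0746  0.05  ]
1.45 [-0.0794  0.0306]
1.55 [-0.08    0.0227]
eef [0.5425 0.0989 0.1025] jig [-0.0033  0.0015  0.1025] tool delta cm [-0.15  0.33  0.25] f [-0.5 -0.1 -0.2]
```

The fingers shut completely, so they missed the bar. I need to look.

Run:
```python
from h import *
for n in("wrist","top"):
    c=manip.read_camera(n);np.save(f"pics/{n}2.npy",c,allow_pickle=True)
w=load("wrist2")["pixels"];t=load("top2")["pixels"]
o=np.zeros((600,800,3),np.uint8);o[:250,:400]=cv2.resize(w,(400,250));o[250:550,:400]=cv2.resize(w[150:400,180:460],(400,300))
o[:450,400:800]=cv2.resize(t[90:180,250:330],(400,450),interpolation=cv2.INTER_CUBIC)
cv2.imwrite("pics/c2.png",o[:,:,::-1])
```

```text
(no output)
```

View pics/c2.png

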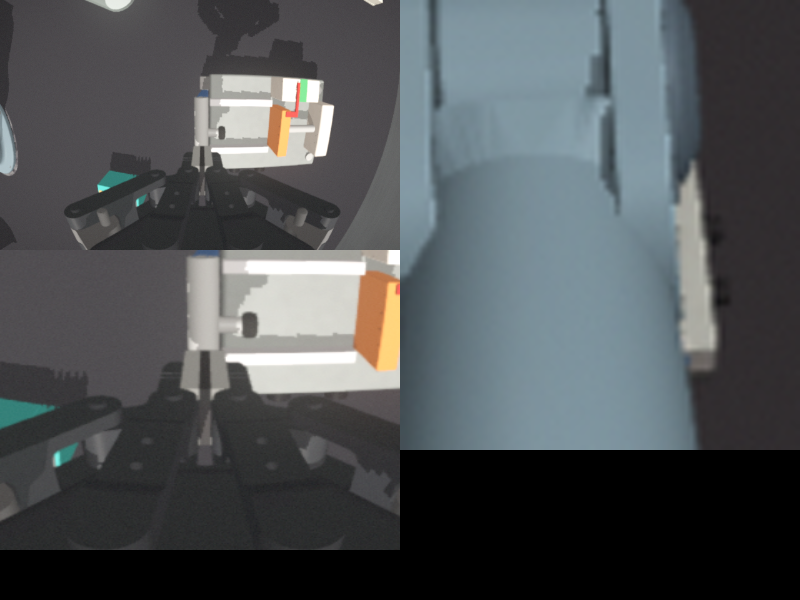

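The wrist crop shows the closed fingertips level with the bar's line and a dark gap between the pads. The bar is visible only on the far side. I'll project the known points to understand this.

```bash
cat >> h.py <<'E'
def wproj(c,X):
    q=np.array(c["R"])@np.array(X)+np.array(c["t"]);a=np.arctan2(np.hypot(q[0],q[1]),q[2]);u=q[:2]/np.hypot(q[0],q[1])
    return np.round(np.array([c["cx"],c["cy"]])+c["fx"]*a*u,1)
E
python3 - <<'E'
from h import *
c=load("wrist2");s=manip.read_state();e=np.array(s["eef_pos"]);print(s["grip_width"],s["grip_force"],e)
print("tcp",wproj(c,e),"grasp",wproj(c,e+[0,0,.019]))
for a in (0.04,-.3,.3):
  for y in(.046,-.046): print(a,y,wproj(c,JO+JR@np.array([-.08*np.sin(a),y,.04+.08*np.cos(a)])))
im=c["pixels"];k=3
o=cv2.resize(im[130:330,240:420],None,fx=k,fy=k,interpolation=cv2.INTER_CUBIC);cv2.imwrite("pics/c3.png",o[:,:,::-1])
E
```

```text
0.003540250422403159 0.0 [0.54238335 0.09895915 0.10231033]
tcp [323.5 225.3] grasp [323.6 237. ]
0.04 0.046 [323.2 156.9]
0.04 -0.046 [324.8 305.8]
-0.3 0.046 [372.9 155.9]
-0.3 -0.046 [366.8 301.6]
0.3 0.046 [285.2 156.6]
0.3 -0.046 [292.6 302.7]
```

View pics/c3.png

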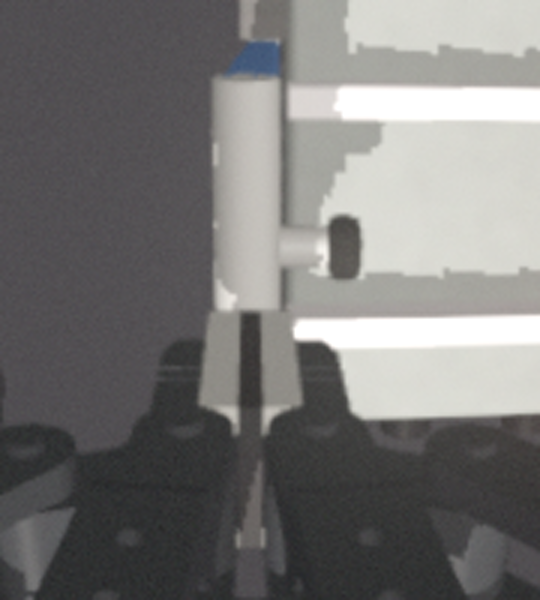

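Run:
```python
from h import *
c=load("wrist2");s=manip.read_state();e=np.array(s["eef_pos"]);r=np.array(s["tool_rot"])
def px(n):return
for col in (200,250,300):
    p=((col+.5)/3-.5+240,(310+.5)/3-.5+130);o,d=wray(c,p)
    for off in (0,.011):
        n=r[:,0];k=((e+off*n-o)@n)/(d@n);X=o+k*d;print(col,off,"tool coords",np.round(r.T@(X-e)*1000,1))
c=load("w1");e=np.array([.4632,-.0102,.2352]);r=np.array([[-.102,.995,0],[.995,.102,0],[0,0,-1.]])
for p in ((226,243),(414,243)):
    o,d=wray(c,p)
    for off in (0,.011):
        n=r[:,0];k=((e+off*n-o)@n)/(d@n);X=o+k*d;print("open",p,off,"tool coords",np.round(r.T@(X-e)*1000,1))
```

```text
200 0 tool coords [  0.   -9.9 -13. ]
200 0.011 tool coords [ 11.   -8.3 -40.9]
250 0 tool coords [  0.   -0.3 -13. ]
250 0.011 tool coords [ 11.   -0.3 -40.8]
300 0 tool coords [  0.    9.3 -13.1]
300 0.011 tool coords [ 11.    7.7 -40.9]
open (226, 243) 0 tool coords [ -0.  -53.2 -29.2]
open (226, 243) 0.011 tool coords [ 11.  -44.4 -54.3]
open (414, 243) 0 tool coords [  0.   48.8 -29.1]
open (414, 243) 0.011 tool coords [ 11.   40.6 -54.2]
```

The pixels put the finger ends well behind the reported TCP, which fits the fingers shutting above the bar. A gentle touch on the bar top will calibrate this.

Call:
send_rows(
  series=[
    [0, 0, 0.2, 0],
    [0, 0, 0.2, 0],
    [0, 0, 0.2, 0],
    [0, 0, 0.2, 0],
    [0, 0, 0, 0],
    [0, 0, 0, 0],
    [0, 0, 0, 0],
    [0, 0, 0, 0],
  ],
)

```text
clock: 5.58
eef_pos: [0.5425, 0.0989, 0.0944]
tool_rot: [[-0.104, 0.995, 0.0], [0.995, 0.104, -0.0], [-0.0, 0.0, -1.0]]
ft_force: [0.2, -0.1, -1.1]
grip_width: -0.001
grip_force: 0.0
```

Call:
send_rows(
  series=[
    [0, 0, 0.1, 0],
    [0, 0, 0.1, 0],
    [0, 0, 0.1, 0],
    [0, 0, 0.1, 0],
    [0, 0, 0.1, 0],
    [0, 0, 0.1, 0],
    [0, 0, 0, 0],
    [0, 0, 0, 0],
  ],
)

```text
clock: 6.25
eef_pos: [0.5436, 0.099, 0.0898]
tool_rot: [[-0.104, 0.995, 0.003], [0.995, 0.104, 0.0], [-0.0, 0.003, -1.0]]
ft_force: [-0.6, -0.0, 7.3]
grip_width: -0.0
grip_force: 3.8
```

Contact came at TCP z≈0.090, so the true fingertips lie about 36 mm behind the reported TCP. I'll correct for that and redo the pinch at TCP z≈0.066.

Call:
send_rows(
  series=[
    [0, 0, -0.5, 0],
    [0, 0, -0.5, 0],
    [0, 0, 0, 0],
    [0, 0, 0, 0],
    [0, 0, 0, 0],
    [0, 0, 0, 0],
    [0, 0, 0, 0],
    [0, 0, 0, 0],
  ],
  jaw=4.5,
)

```text
clock: 6.92
eef_pos: [0.5421, 0.0989, 0.0979]
tool_rot: [[-0.104, 0.995, -0.001], [0.995, 0.104, -0.0], [-0.0, -0.001, -1.0]]
ft_force: [0.8, 0.3, -0.3]
grip_width: 0.53
grip_force: 0.0
```

Call:
send_rows(
  series=[
    [0, 0, 0.5, 0],
    [0, 0, 0.5, 0],
    [0, 0, 0.5, 0],
    [0, 0, 0.5, 0],
    [0, 0, 0.5, 0],
    [0, 0, 0.5, 0],
    [0, 0, 0.3, 0],
    [0, 0, 0, 0],
  ],
)

```text
clock: 7.58
eef_pos: [0.5416, 0.0989, 0.0643]
tool_rot: [[-0.104, 0.995, -0.002], [0.995, 0.104, -0.0], [-0.0, -0.002, -1.0]]
ft_force: [-0.3, 0.8, -1.3]
grip_width: 0.53
grip_force: 0.0
```

Call:
send_rows(
  series=[
    [0, 0, 0, 0],
    [0, 0, 0, 0],
    [0, 0, 0, 0],
    [0, 0, 0, 0],
    [0, 0, 0, 0],
    [0, 0, 0, 0],
    [0, 0, 0, 0],
    [0, 0, 0, 0],
  ],
  jaw=0,
)

```text
clock: 8.25
eef_pos: [0.5427, 0.0989, 0.0657]
tool_rot: [[-0.104, 0.995, 0.001], [0.995, 0.104, -0.0], [-0.0, 0.001, -1.0]]
ft_force: [-0.5, -0.5, 3.2]
grip_width: 0.131
grip_force: 24.5
```

Gripped at an 11 mm opening. Now I swing the gate down along the 80 mm arc.

Call:
send_rows(
  series=[
    [0, -0.74, 0.06, 0],
    [0, -0.73, 0.13, 0],
    [0, -0.71, 0.2, 0],
    [0, -0.7, 0.26, 0],
    [0, -0.66, 0.33, 0],
    [0, -0.62, 0.38, 0],
    [0, -0.6, 0.44, 0],
    [0, -0.54, 0.5, 0],
  ],
)

```text
clock: 8.92
eef_pos: [0.4889, 0.0932, 0.0418]
tool_rot: [[-0.104, 0.995, -0.0], [0.995, 0.104, -0.0], [-0.0, -0.0, -1.0]]
ft_force: [6.0, -0.1, -0.8]
grip_width: 0.132
grip_force: 24.9
```

```bash
python3 -c "
from h import *
goj(-.0562,.0015,-.015+.08*.711)"
```

```text
eef [0.4889 0.0932 0.0418] jig [-0.0573  0.0019  0.0418] tool delta cm [-0.04  0.11 -0.01] f [ 6.  -0.1 -0.8]
```

Call:
send_rows(
  series=[
    [0, -0.5, 0.54, 0],
    [0, -0.45, 0.58, 0],
    [0, -0.39, 0.63, 0],
    [0, -0.34, 0.66, 0],
    [0, -0.27, 0.69, 0],
    [0, -0.2, 0.7, 0],
    [0, -0.14, 0.73, 0],
    [0, -0.07, 0.74, 0],
  ],
)

```text
clock: 9.58
eef_pos: [0.4667, 0.091, -0.011]
tool_rot: [[-0.104, 0.995, 0.001], [0.995, 0.104, 0.0], [-0.0, 0.001, -1.0]]
ft_force: [5.0, -1.4, 2.2]
grip_width: 0.128
grip_force: 24.8
```

Call:
send_rows(
  series=[
    [0, 0, 0, 0],
    [0, 0, 0, 0],
    [0, 0, 0, 0],
    [0, 0, 0, 0],
    [0, 0, 0, 0],
    [0, 0, 0, 0],
    [0, 0, 0, 0],
    [0, 0, 0, 0],
  ],
)

```text
clock: 10.25
eef_pos: [0.4666, 0.091, -0.0113]
tool_rot: [[-0.104, 0.995, 0.0], [0.995, 0.104, 0.0], [0.0, 0.0, -1.0]]
ft_force: [5.7, -0.0, -1.5]
grip_width: 0.133
grip_force: 24.5
```

```bash
python3 -c "
from h import *
goj(-.08,.0015,-.0145)"
```

```text
eef [ 0.4666  0.091  -0.0113] jig [-0.0797  0.0023 -0.0113] tool delta cm [-0.08 -0.03  0.32] f [ 5.7 -0.  -1.5]
```

Call:
send_rows(
  series=[
    [0, 0, 0.1, 0],
    [0, 0, 0.1, 0],
    [0, 0, 0, 0],
    [0, 0, 0, 0],
    [0, 0, 0, 0],
    [0, 0, 0, 0],
    [0, 0, 0, 0],
    [0, 0, 0, 0],
  ],
)

```text
clock: 10.92
eef_pos: [0.4666, 0.091, -0.0123]
tool_rot: [[-0.104, 0.995, 0.001], [0.995, 0.104, -0.0], [-0.0, 0.001, -1.0]]
ft_force: [3.6, -1.5, 6.0]
grip_width: 0.129
grip_force: 25.1
```

Call:
send_rows(
  series=[
    [0, 0, 0, 0],
    [0, 0, 0, 0],
    [0, 0, 0, 0],
    [0, 0, 0, 0],
    [0, 0, -0.5, 0],
    [0, 0, -1, 0],
    [0, 0, -2, 0],
    [0, 0, -3, 0],
  ],
  jaw=2.6,
)

```text
clock: 11.58
eef_pos: [0.4631, 0.0908, 0.0512]
tool_rot: [[-0.104, 0.995, -0.006], [0.995, 0.104, -0.0], [0.0, -0.006, -1.0]]
ft_force: [0.8, -0.7, 0.0]
grip_width: 0.304
grip_force: 0.0
```

Call:
send_rows(
  series=[
    [0, 0, -3, -0.12],
    [0, 0, -3, -0.12],
    [0, 0, -3, -0.12],
    [0, 0, -3, -0.12],
    [0, 0, -1, -0.12],
    [0, 0, 0, -0.12],
    [0, 0, 0, -0.12],
    [0, 0, 0, -0.12],
  ],
  jaw=8.54,
)

```text
clock: 12.25
eef_pos: [0.466, 0.091, 0.1832]
tool_rot: [[-0.877, 0.48, 0.0], [0.48, 0.877, 0.0], [-0.0, 0.0, -1.0]]
ft_force: [-0.1, 0.5, -0.2]
grip_width: 0.995
grip_force: 0.0
```

Run:
```python
from h import *
np.set_printoptions(precision=4,suppress=True)
go([.4707,-.14,.2]);s=manip.read_state();print(np.array(s["tool_rot"]).tolist())
for n in("wrist","scene"):
    c=manip.read_camera(n);np.save(f"pics/{n}4.npy",c,allow_pickle=True)
w=load("wrist4")["pixels"];t=load("scene4")["pixels"]
o=np.zeros((600,800,3),np.uint8);o[:400,:640]=w
o[400:600,:400]=cv2.resize(t[190:280,230:410],(400,200),interpolation=cv2.INTER_CUBIC)
cv2.imwrite("pics/c4.png",o[:,:,::-1])
```

```text
eef [0.466  0.091  0.1832] jig [-0.0802  0.0024  0.1832] tool delta cm [-11.5  -20.04  -1.68] f [-0.1  0.5 -0.2]
[[-0.8772080574923308, 0.48011031876752064, 0.0003250899588195266], [0.48011036115539507, 0.8772080922676072, 6.301952850524743e-05], [-0.00025491521667219514, 0.0002113602957210016, -0.9999999451725273]]
```

View pics/c4.png

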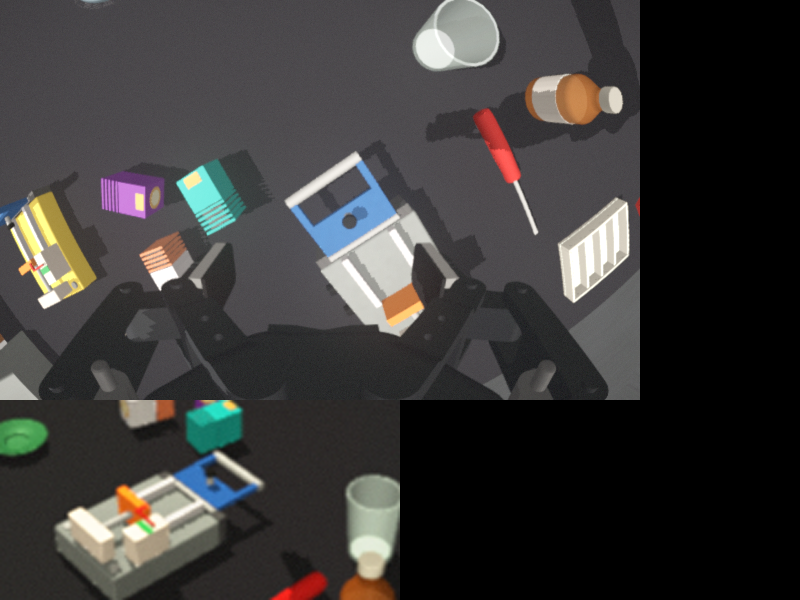

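The picture shows the gate lying flat (bar from (288,203) to (358,157)) and the trough clear, with the lamp at (170,262). The two lamp estimates agree at (0.473,-0.146), yaw about -0.15. I'm moving over it.

Call:
send_rows(
  series=[
    [-2, -3.4, 0, 0],
    [-2, -3.4, 0, 0],
    [-2, -3.4, 0, 0],
    [-2, -3.4, 0, 0],
    [-2, -3.4, 0, 0],
    [-2, -3.4, 0, 0],
    [0, 0, 0, 0],
    [0, 0, 0, 0],
  ],
)

```text
clock: 13.02
eef_pos: [0.4717, -0.1473, 0.1824]
tool_rot: [[-0.871, 0.491, -0.001], [0.491, 0.871, 0.001], [0.001, 0.0, -1.0]]
ft_force: [-0.3, 1.0, -0.3]
grip_width: 1.0
grip_force: 0.0
```

Call:
send_rows(
  series=[
    [0, 0, 0, -0.12],
    [0, 0, 0, -0.12],
    [0, 0, 0, -0.11],
    [0, 0, 0, 0],
    [0, 0, 0, 0],
    [0, 0, 0, 0],
    [0, 0, 0, 0],
    [0, 0, 0, 0],
  ],
)

```text
clock: 13.68
eef_pos: [0.4721, -0.1453, 0.1826]
tool_rot: [[-0.988, 0.157, -0.0], [0.157, 0.988, -0.0], [-0.0, -0.0, -1.0]]
ft_force: [1.0, -0.4, 0.4]
grip_width: 1.002
grip_force: 0.0
```

Run:
```python
from h import *
np.set_printoptions(precision=4,suppress=True)
go([.473,-.146,.1]);print(np.array(manip.read_state()["tool_rot"]).round(3).tolist())
c=manip.read_camera("wrist");np.save("pics/w5.npy",c,allow_pickle=True)
S=.0;
for dx in(.035,-.035):
  for dy in (.02,-.02):
    a=-.15;X=[.473+dx*np.cos(a)-dy*np.sin(a),-.146+dx*np.sin(a)+dy*np.cos(a),.05];print(dx,dy,wproj(c,X))
crops(c["pixels"],[(220,150,190,130,4)],"w5c")
```

```text
eef [ 0.4721 -0.1453  0.1826] jig [-0.1011 -0.2331  0.1826] tool delta cm [-0.1  -0.06  8.26] f [ 1.  -0.4  0.4]
[[-0.988, 0.157, -0.0], [0.157, 0.988, -0.0], [-0.0, -0.0, -1.0]]
0.035 0.02 [342.  214.5]
0.035 -0.02 [304.3 214.8]
-0.035 0.02 [342.4 148.3]
-0.035 -0.02 [302.7 148.6]
```

View pics/w5c.png

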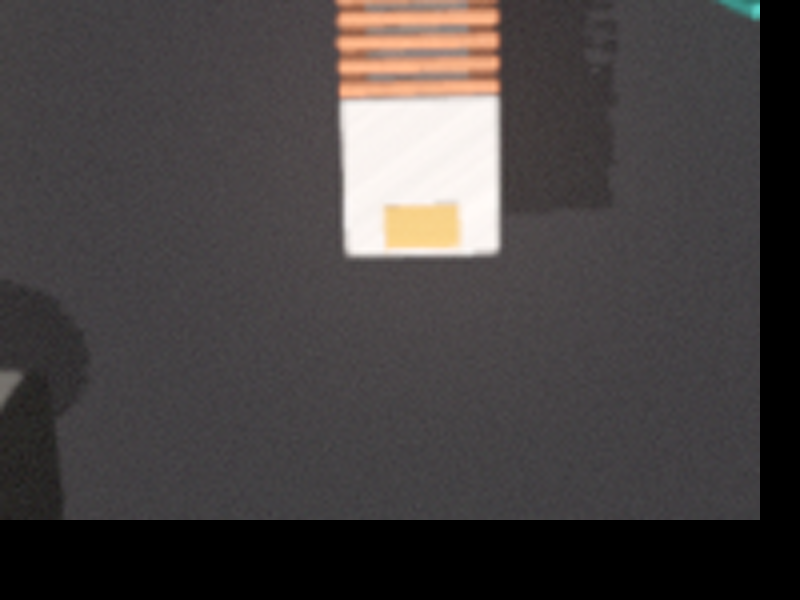

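The crop shows the lamp's lens edge at image (306.4,213.9)-(344.6,213.6). That puts the centre at about (0.4723,-0.1437), aligned with the tool. I'm descending and gripping with the tips about 22 mm above the bench.

Call:
send_rows(
  series=[
    [0, 0.16, 2.8, 0],
    [0, 0, 2.8, 0],
    [0, 0, 2.8, 0],
    [0, 0, 2.8, 0],
    [0, 0, 2.5, 0],
    [0, 0, 2, 0],
    [0, 0, 1, 0],
    [0, 0, 0, 0],
  ],
  jaw=6.6,
)

```text
clock: 14.4
eef_pos: [0.4702, -0.1431, 0.0134]
tool_rot: [[-0.988, 0.157, -0.004], [0.157, 0.988, 0.002], [0.005, 0.001, -1.0]]
ft_force: [-0.8, 1.0, 0.6]
grip_width: 0.772
grip_force: 0.0
```

```bash
python3 -c "
from h import *
go([.4723,-.1437,-.019])"
```

```text
eef [ 0.4702 -0.1431  0.0134] jig [-0.1027 -0.2308  0.0134] tool delta cm [-0.23 -0.03  3.24] f [-0.8  1.   0.6]
```

Call:
send_rows(
  series=[
    [0, 0, 0.7, 0],
    [0, 0, 0.7, 0],
    [0, 0, 0.7, 0],
    [0, 0, 0.7, 0],
    [0, 0, 0.4, 0],
    [0, 0, 0, 0],
    [0, 0, 0, 0],
    [0, 0, 0, 0],
  ],
)

```text
clock: 15.07
eef_pos: [0.4726, -0.1441, -0.0162]
tool_rot: [[-0.988, 0.156, 0.0], [0.156, 0.988, -0.0], [-0.0, -0.0, -1.0]]
ft_force: [0.3, -0.3, -0.2]
grip_width: 0.775
grip_force: 0.0
```

Call:
send_rows(
  series=[
    [0, 0, 0, 0],
    [0, 0, 0, 0],
    [0, 0, 0, 0],
    [0, 0, 0, 0],
    [0, 0, 0, 0],
    [0, 0, 0, 0],
    [0, 0, 0, 0],
    [0, 0, 0, 0],
  ],
  jaw=0,
  squeeze=35,
)

```text
clock: 15.73
eef_pos: [0.4729, -0.144, -0.0159]
tool_rot: [[-0.988, 0.156, 0.001], [0.156, 0.988, -0.0], [-0.001, 0.0, -1.0]]
ft_force: [-0.4, 1.5, 5.9]
grip_width: 0.463
grip_force: 36.0
```

Call:
send_rows(
  series=[
    [0, 0, -1, 0],
    [0, 0, -2, 0],
    [0, 0, -3, 0],
    [0, 0, -3, 0],
    [0, 0, -3, 0],
    [0, 0, -2.5, -0.09],
    [0, 0, 0, -0.09],
    [0, 0, 0, -0.09],
  ],
)

```text
clock: 16.4
eef_pos: [0.4732, -0.1447, 0.1305]
tool_rot: [[-0.993, -0.117, 0.002], [-0.117, 0.993, -0.002], [-0.002, -0.002, -1.0]]
ft_force: [-0.9, 0.7, -4.4]
grip_width: 0.463
grip_force: 36.4
```

```bash
python3 -c "
from h import *
goj(.04,0,.135);print(np.array(manip.read_state()['tool_rot']).round(3).tolist())"
```

```text
eef [ 0.4732 -0.1447  0.1305] jig [-0.0999 -0.2327  0.1305] tool delta cm [-14.07  23.22  -0.47] f [-0.9  0.7 -4.4]
[[-0.993, -0.117, 0.002], [-0.117, 0.993, -0.002], [-0.002, -0.002, -1.0]]
```

Call:
send_rows(
  series=[
    [-1.9, 3.1, 0, 0],
    [-1.9, 3.1, 0, 0],
    [-1.9, 3.1, 0, 0],
    [-1.9, 3.1, 0, 0],
    [-1.9, 3.1, 0, 0],
    [-1.9, 3.1, 0, 0],
    [-1.9, 3.1, 0, 0],
    [-0.8, 1.5, 0, 0],
  ],
)

```text
clock: 17.07
eef_pos: [0.5867, 0.1063, 0.1278]
tool_rot: [[-0.993, -0.116, -0.001], [-0.116, 0.993, 0.001], [0.001, 0.001, -1.0]]
ft_force: [0.7, -0.8, -4.5]
grip_width: 0.462
grip_force: 36.9
```

Call:
send_rows(
  series=[
    [0, 0, 0, 0],
    [0, 0, 0, 0],
    [0, 0, 0, 0],
    [0, 0, 0, 0],
    [0, 0, 0, 0],
    [0, 0, 0, 0],
    [0, 0, 0, 0],
    [0, 0, 0, 0],
  ],
)

```text
clock: 17.73
eef_pos: [0.5862, 0.1019, 0.1287]
tool_rot: [[-0.994, -0.112, 0.0], [-0.112, 0.994, -0.0], [-0.0, -0.0, -1.0]]
ft_force: [-0.2, -0.4, -3.4]
grip_width: 0.464
grip_force: 36.9
```

Run:
```python
from h import *
goj(.04,0,.0241);print(np.array(manip.read_state()['tool_rot']).round(3).tolist())
c=manip.read_camera("wrist");np.save("pics/w6.npy",c,allow_pickle=True)
print("rails predicted inner near/far:",[wproj(c,JO+JR@np.array([x,y,.052])) for y in(.027,-.027) for x in (.02,.08)])
print("stop top",[wproj(c,JO+JR@np.array([.085,y,.086])) for y in(.028,-.028)],"bar",[wproj(c,JO+JR@np.array([-.08,y,.04])) for y in(.046,-.046)])
im=c["pixels"]
b=cv2.cvtColor(im,cv2.COLOR_RGB2HSV)
blue=((b[...,0]>100)&(b[...,0]<125)&(b[...,1]>120)&(b[...,2]>60)).astype(np.uint8)
n,l,st,ce=cv2.connectedComponentsWithStats(blue)
i=1+st[1:,4].argmax();print("blue",st[i],ce[i]);r=cv2.minAreaRect(np.argwhere(l==i)[:,::-1].astype(np.float32));B=cv2.boxPoints(r)
for p in B: X=wz(c,p,.044);print(p,np.round(JR.T@(X-JO),4))
```

```text
eef [0.5862 0.1019 0.1287] jig [ 0.0404 -0.0005  0.1287] tool delta cm [ 0.04  0.05 10.46] f [-0.2 -0.4 -3.4]
[[-0.994, -0.112, 0.0], [-0.112, 0.994, -0.0], [-0.0, -0.0, -1.0]]
rails predicted inner near/far: [array([356.1, 171.5]), array([354.3, 237.9]), array([291.8, 171.6]), array([293.8, 238. ])]
stop top [array([359.2, 259.7]), array([289.1, 259.9])] bar [array([377.2,  55.9]), array([270.1,  56.1])]
blue [ 271   61  109   81 5285] [325.00700095 113.25279092]
[271.  61.] [-0.0748 -0.0445  0.044 ]
[379.  61.] [-0.0748  0.0468  0.044 ]
[379. 141.] [-0.0054  0.0473  0.044 ]
[271. 141.] [-0.0055 -0.0453  0.044 ]
```

The gate's outline confirms the jig frame to about 1 mm. I'm lowering the lamp into the trough.

Call:
send_rows(
  series=[
    [0, 0.12, 1.5, 0],
    [0, 0, 1.5, 0],
    [0, 0, 1.5, 0],
    [0, 0, 1.5, 0],
    [0, 0, 1.3, 0],
    [0, 0, 1, 0],
    [0, 0, 0.7, 0],
    [0, 0, 0, 0],
  ],
)

```text
clock: 18.45
eef_pos: [0.5848, 0.1035, 0.037]
tool_rot: [[-0.994, -0.113, -0.003], [-0.113, 0.994, -0.0], [0.003, 0.0, -1.0]]
ft_force: [-0.5, 0.2, -5.1]
grip_width: 0.459
grip_force: 36.8
```

Call:
send_rows(
  series=[
    [0, 0, 0.3, 0],
    [0, 0, 0.3, 0],
    [0, 0, 0.3, 0],
    [0, 0, 0.3, 0],
    [0, 0, 0.2, 0],
    [0, 0, 0, 0],
    [0, 0, 0, 0],
    [0, 0, 0, 0],
  ],
)

```text
clock: 19.12
eef_pos: [0.5862, 0.1036, 0.0247]
tool_rot: [[-0.994, -0.113, 0.0], [-0.113, 0.994, -0.0], [-0.0, -0.0, -1.0]]
ft_force: [0.8, 0.3, -4.7]
grip_width: 0.465
grip_force: 37.0
```

```bash
python3 -c "
from h import *
goj(.04,0.001,.0241);print(np.array(manip.read_state()['tool_rot']).round(3).tolist())"
```

```text
eef [0.5862 0.1036 0.0247] jig [0.0406 0.0012 0.0247] tool delta cm [ 0.06 -0.02  0.06] f [ 0.8  0.3 -4.7]
[[-0.994, -0.113, 0.0], [-0.113, 0.994, -0.0], [-0.0, -0.0, -1.0]]
```

Call:
send_rows(
  series=[
    [0, 0, 0.05, 0],
    [0, 0, 0.05, 0],
    [0, 0, 0.05, 0],
    [0, 0, 0, 0],
    [0, 0, 0, 0],
    [0, 0, 0, 0],
    [0, 0, 0, 0],
    [0, 0, 0, 0],
  ],
)

```text
clock: 19.78
eef_pos: [0.5864, 0.1036, 0.0241]
tool_rot: [[-0.994, -0.113, 0.001], [-0.113, 0.994, -0.0], [-0.001, -0.0, -1.0]]
ft_force: [-3.8, -0.2, 5.1]
grip_width: 0.464
grip_force: 37.9
```

Call:
send_rows(
  series=[
    [0, 0, 0, 0],
    [0, 0, 0, 0],
    [0, 0, 0, 0],
    [0, 0, 0, 0],
    [0, 0, 0, 0],
    [0, 0, 0, 0],
    [0, 0, 0, 0],
    [0, 0, 0, 0],
  ],
  jaw=5.8,
)

```text
clock: 20.45
eef_pos: [0.5862, 0.1035, 0.023]
tool_rot: [[-0.994, -0.113, 0.0], [-0.113, 0.994, -0.0], [-0.0, -0.0, -1.0]]
ft_force: [0.1, 1.0, -0.1]
grip_width: 0.68
grip_force: 0.0
```

Call:
send_rows(
  series=[
    [0, 0, -0.5, 0],
    [0, 0, -1, 0],
    [0, 0, -2, 0],
    [0, 0, -3, 0],
    [0, 0, -3, 0],
    [0, 0, -3, 0],
    [0, 0, -1, 0],
    [0, 0, 0, 0],
  ],
)

```text
clock: 21.12
eef_pos: [0.589, 0.1038, 0.1626]
tool_rot: [[-0.994, -0.113, 0.008], [-0.113, 0.994, 0.0], [-0.008, -0.0, -1.0]]
ft_force: [-0.3, -0.4, -0.9]
grip_width: 0.674
grip_force: 0.0
```

Run:
```python
from h import *
goj(-.08,0.001,.0241)
c=manip.read_camera("wrist");np.save("pics/w7.npy",c,allow_pickle=True)
cv2.imwrite("pics/w7.png",c["pixels"][:,:,::-1])
print("lamp top expected",[(x,y,wproj(c,JO+JR@np.array([x,y,.09]))) for y in(.02,-.02) for x in (.005,.075)])
```

```text
eef [0.589  0.1038 0.1626] jig [0.0434 0.0011 0.1626] tool delta cm [ 1.246e+01 -1.000e-02  1.375e+01] f [-0.3 -0.4 -0.9]
lamp top expected [(0.005, 0.02, array([346.6, 149.9])), (0.075, 0.02, array([345.2, 230.5])), (0.005, -0.02, array([297.5, 150. ])), (0.075, -0.02, array([299.3, 230.6]))]
```

View pics/w7.png

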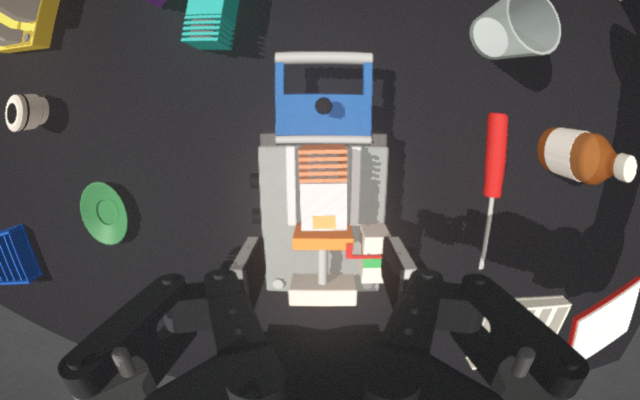

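The view shows the lamp standing in the trough at (323,190), lens towards the stop (orange at (323,240)), with the gate still flat (bar at row 58). Nothing else has moved. Next I go back to the bar and turn the tool to pinch it.

Call:
send_rows(
  series=[
    [3.1, 0, 0, 0],
    [3.1, 0, 0, 0],
    [3.1, 0, 0, 0],
    [3.0, 0, 0, 0],
    [0, 0, 0, 0.12],
    [0, 0, 0, 0.12],
    [0, 0, 0, 0.12],
    [0, 0, 0, 0.12],
  ],
  jaw=2.6,
  squeeze=25,
)

```text
clock: 21.83
eef_pos: [0.4619, 0.0896, 0.1559]
tool_rot: [[-0.931, 0.364, -0.004], [0.364, 0.931, -0.0], [0.004, -0.002, -1.0]]
ft_force: [-0.7, 0.8, 0.9]
grip_width: 0.304
grip_force: 0.0
```

Call:
send_rows(
  series=[
    [0, 0, 0, 0.12],
    [0, 0, 0, 0.12],
    [0, 0, 0, 0.12],
    [0, 0, 0, 0.12],
    [0, 0, 0, 0.12],
    [0, 0, 0, 0.12],
    [0, 0, 0, 0.12],
    [0, 0, 0, 0.12],
  ],
)

```text
clock: 22.5
eef_pos: [0.4621, 0.0896, 0.1558]
tool_rot: [[-0.236, 0.972, -0.004], [0.972, 0.236, -0.0], [0.001, -0.004, -1.0]]
ft_force: [-0.0, 0.1, 0.1]
grip_width: 0.299
grip_force: 0.0
```

Call:
send_rows(
  series=[
    [0, 0, 0, 0.12],
    [0, 0, 0, 0],
    [0, 0, 0, 0],
    [0, 0, 0, 0],
    [0, 0, 0, 0],
    [0, 0, 0, 0],
    [0, 0, 0, 0],
    [0, 0, 0, 0],
  ],
)

```text
clock: 23.17
eef_pos: [0.464, 0.0897, 0.1581]
tool_rot: [[-0.124, 0.992, 0.0], [0.992, 0.124, -0.0], [-0.0, 0.0, -1.0]]
ft_force: [0.0, 0.3, 0.8]
grip_width: 0.304
grip_force: 0.0
```

Run:
```python
from h import *
goj(-.0797,0.001,-.008);print(np.array(manip.read_state()['tool_rot']).round(3).tolist())
c=manip.read_camera("wrist")
# bar long edges: bright steel band across columns either side of fingers, in a column profile along jig y
print([wproj(c,JO+JR@np.array([-.08,y,.04])) for y in(.046,.03,.02)])
g=c["pixels"].max(2).astype(int)
for y in (.04,.03):
    p=wproj(c,JO+JR@np.array([-.08,y,.04]));print(p,g[int(round(p[1])),int(p[0])-20:int(p[0])+21].tolist())
```

```text
eef [0.464  0.0897 0.1581] jig [-0.0824  0.0013  0.1581] tool delta cm [-0.03  0.27 16.61] f [0.  0.3 0.8]
[[-0.124, 0.992, 0.0], [0.992, 0.124, -0.0], [-0.0, 0.0, -1.0]]
[array([326.4, 138.3]), array([326.3, 154.8]), array([326.1, 165. ])]
[326.4 144.5] [86, 87, 86, 87, 85, 89, 89, 87, 88, 84, 85, 88, 87, 92, 120, 193, 218, 230, 238, 243, 245, 248, 247, 242, 228, 221, 227, 229, 229, 228, 228, 228, 228, 229, 230, 230, 230, 231, 229, 230, 231]
[326.3 154.8] [90, 85, 87, 87, 87, 88, 87, 86, 86, 87, 89, 89, 88, 92, 124, 196, 220, 232, 240, 245, 248, 248, 247, 241, 230, 214, 175, 116, 77, 75, 73, 71, 72, 68, 75, 83, 90, 91, 91, 91, 92]
```

The bar is where predicted (column 326.4). Descending and pinching.

Call:
send_rows(
  series=[
    [0, 0.24, 2, 0],
    [0, 0, 2, 0],
    [0, 0, 2, 0],
    [0, 0, 2, 0],
    [0, 0, 1.5, 0],
    [0, 0, 1, 0],
    [0, 0, 0.5, 0],
    [0, 0, 0, 0],
  ],
)

```text
clock: 23.88
eef_pos: [0.4653, 0.0899, 0.0471]
tool_rot: [[-0.124, 0.992, -0.002], [0.992, 0.124, -0.0], [0.0, -0.002, -1.0]]
ft_force: [-0.2, 0.1, 0.2]
grip_width: 0.306
grip_force: 0.0
```

Call:
send_rows(
  series=[
    [0, 0, 0.8, 0],
    [0, 0, 0.8, 0],
    [0, 0, 0.8, 0],
    [0, 0, 0.8, 0],
    [0, 0, 0.8, 0],
    [0, 0, 0.8, 0],
    [0, 0, 0.6, 0],
    [0, 0, 0, 0],
  ],
)

```text
clock: 24.55
eef_pos: [0.4649, 0.0899, -0.0075]
tool_rot: [[-0.124, 0.992, -0.003], [0.992, 0.124, -0.0], [0.0, -0.003, -1.0]]
ft_force: [-1.0, -0.3, 0.9]
grip_width: 0.302
grip_force: 0.0
```

Call:
send_rows(
  series=[
    [0, 0, 0, 0],
    [0, 0, 0, 0],
    [0, 0, 0, 0],
    [0, 0, 0, 0],
    [0, 0, 0, 0],
    [0, 0, 0, 0],
    [0, 0, 0, 0],
    [0, 0, 0, 0],
  ],
  jaw=0,
)

```text
clock: 25.22
eef_pos: [0.4667, 0.09, -0.0057]
tool_rot: [[-0.124, 0.992, 0.001], [0.992, 0.124, 0.0], [-0.0, 0.001, -1.0]]
ft_force: [2.4, 0.0, -3.1]
grip_width: 0.125
grip_force: 25.9
```

Run:
```python
from h import *
goj(-.0797,0.001,-.008)
```

```text
eef [ 0.4667  0.09   -0.0057] jig [-0.0797  0.0013 -0.0057] tool delta cm [-0.03 -0.    0.23] f [ 2.4  0.  -3.1]
```

Call:
send_rows(
  series=[
    [0, 0.07, -0.74, 0],
    [0, 0.14, -0.73, 0],
    [0, 0.2, -0.7, 0],
    [0, 0.27, -0.69, 0],
    [0, 0.34, -0.66, 0],
    [0, 0.39, -0.63, 0],
    [0, 0.45, -0.58, 0],
    [0, 0.5, -0.54, 0],
  ],
)

```text
clock: 25.88
eef_pos: [0.4827, 0.0918, 0.046]
tool_rot: [[-0.124, 0.992, -0.012], [0.992, 0.124, -0.003], [-0.001, -0.013, -1.0]]
ft_force: [-14.3, -3.5, 5.0]
grip_width: 0.123
grip_force: 25.1
```

Run:
```python
from h import *
a=.78;goj(-.08*np.sin(a),0.001,-.0077+.08*np.cos(a))
```

```text
eef [0.4827 0.0918 0.046 ] jig [-0.0635  0.0012  0.046 ] tool delta cm [-0.03  0.72 -0.33] f [-14.3  -3.5   5. ]
```

Call:
send_rows(
  series=[
    [0, 0, 0, 0],
    [0, 0, 0, 0],
    [0, 0, 0, 0],
    [0, 0, 0, 0],
    [0, 0, 0, 0],
    [0, 0, 0, 0],
    [0, 0, 0, 0],
    [0, 0, 0, 0],
  ],
)

```text
clock: 26.55
eef_pos: [0.4834, 0.0918, 0.0467]
tool_rot: [[-0.124, 0.992, -0.011], [0.992, 0.124, -0.003], [-0.001, -0.011, -1.0]]
ft_force: [-13.2, -3.2, 8.9]
grip_width: 0.125
grip_force: 25.6
```

Run:
```python
from h import *
a=.78;goj(-.08*np.sin(a),0.001,-.0077+.08*np.cos(a));print(manip.read_state()["torque"])
```

```text
eef [0.4834 0.0918 0.0467] jig [-0.0629  0.0012  0.0467] tool delta cm [-0.03  0.66 -0.25] f [-13.2  -3.2   8.9]
[-0.64119924  2.92410346 -0.12474499]
```

The force is mostly radial: my commanded arc ran a few mm inside the gate's circle. I'll correct it with the arc refitted from the measured points.

Call:
send_rows(
  series=[
    [0, 0, -0.2, 0],
    [0, 0.1, -0.2, 0],
    [0, 0.17, -0.25, 0],
    [0, 0.2, -0.25, 0],
    [0, 0.3, -0.25, 0],
    [0, 0.33, -0.23, 0],
    [0, 0, 0, 0],
    [0, 0, 0, 0],
  ],
)

```text
clock: 27.22
eef_pos: [0.4963, 0.0933, 0.0611]
tool_rot: [[-0.123, 0.992, -0.007], [0.992, 0.123, -0.002], [-0.002, -0.008, -1.0]]
ft_force: [-11.8, -3.2, 9.6]
grip_width: 0.127
grip_force: 25.0
```

Run:
```python
from h import *
goj(-.0452,0.001,.063)
```

```text
eef [0.4963 0.0933 0.0611] jig [-0.0499  0.0011  0.0611] tool delta cm [-0.02  0.47 -0.2 ] f [-11.8  -3.2   9.6]
```

Call:
send_rows(
  series=[
    [0, 0, -0.15, 0],
    [0, 0, -0.15, 0],
    [0, 0.1, -0.1, 0],
    [0, 0.2, -0.1, 0],
    [0, 0.2, -0.1, 0],
    [0, 0.2, -0.1, 0],
    [0, 0, 0, 0],
    [0, 0, 0, 0],
  ],
)

```text
clock: 27.88
eef_pos: [0.5045, 0.0942, 0.0676]
tool_rot: [[-0.123, 0.992, -0.006], [0.992, 0.123, -0.002], [-0.002, -0.006, -1.0]]
ft_force: [-9.3, -4.7, 5.9]
grip_width: 0.125
grip_force: 25.3
```

Run:
```python
from h import *
goj(-.0374,0.001,.0702)
```

```text
eef [0.5045 0.0942 0.0676] jig [-0.0417  0.0012  0.0676] tool delta cm [-0.02  0.43 -0.26] f [-9.3 -4.7  5.9]
```

Call:
send_rows(
  series=[
    [0, 0.12, -0.1, 0],
    [0, 0.12, -0.08, 0],
    [0, 0.12, -0.07, 0],
    [0, 0.12, -0.07, 0],
    [0, 0.13, -0.07, 0],
    [0, 0.13, -0.06, 0],
    [0, 0, 0, 0],
    [0, 0, 0, 0],
  ],
)

```text
clock: 28.55
eef_pos: [0.5124, 0.0951, 0.0726]
tool_rot: [[-0.123, 0.992, -0.004], [0.992, 0.123, -0.002], [-0.002, -0.005, -1.0]]
ft_force: [-9.6, -3.7, 7.1]
grip_width: 0.131
grip_force: 25.0
```

```bash
cat >> h.py <<'E'
def look():
    """stop travel from the top camera and scene: orange plate / red pointer vs green zone along jig x"""
    for n in("top","scene"):
        c=manip.read_camera(n);im=c["pixels"];h=cv2.cvtColor(im,cv2.COLOR_RGB2HSV);f=lambda p,z:(JR.T@(onz(c,p,z)-JO))
        box=np.zeros(im.shape[:2],np.uint8)
        P=np.array([proj(c,JO+JR@np.array([x,y,.085])) for x,y in((.07,-.04),(.145,-.04),(.145,.07),(.07,.07))])
        cv2.fillConvexPoly(box,P.astype(np.int32),1)
        for nm,lo,hi in (("red",172,180),("red2",0,4),("orange",5,18),("green",45,75)):
            m=(box>0)&(h[...,0]>=lo)&(h[...,0]<=hi)&(h[...,1]>130)&(h[...,2]>90);y,x=np.nonzero(m)
            if len(x): q=np.array([f((a,b),.084) for a,b in zip(x,y)]);print(n,nm,len(x),"jig x mean",q[:,0].mean().round(4),"range",q[:,0].min().round(4),q[:,0].max().round(4),"y",q[:,1].mean().round(3))
E
python3 - <<'E'
from h import *
goj(-.030,0.001,.0747);look()
E
```

```text
eef [0.5124 0.0951 0.0726] jig [-0.0337  0.0011  0.0726] tool delta cm [-0.01  0.37 -0.22] f [-9.6 -3.7  7.1]
scene red2 5 jig x mean 0.1005 range 0.0977 0.1027 y 0.026
scene orange 144 jig x mean 0.1011 range 0.0815 0.1247 y 0.011
scene green 9 jig x mean 0.1141 range 0.112 0.116 y 0.052
```

Call:
send_rows(
  series=[
    [0, 0.15, -0.1, 0],
    [0, 0.15, -0.1, 0],
    [0, 0.15, -0.09, 0],
    [0, 0.15, -0.08, 0],
    [0, 0.15, -0.08, 0],
    [0, 0.15, -0.08, 0],
    [0, 0, 0, 0],
    [0, 0, 0, 0],
  ],
)

```text
clock: 29.32
eef_pos: [0.5218, 0.0961, 0.0771]
tool_rot: [[-0.123, 0.992, -0.004], [0.992, 0.123, -0.002], [-0.002, -0.004, -1.0]]
ft_force: [-6.7, -4.3, 0.6]
grip_width: 0.125
grip_force: 24.6
```

Run:
```python
from h import *
goj(-.021,0.001,.080);look()
```

```text
eef [0.5218 0.0961 0.0771] jig [-0.0242  0.0011  0.0771] tool delta cm [-0.01  0.32 -0.29] f [-6.7 -4.3  0.6]
scene red2 6 jig x mean 0.1007 range 0.0977 0.1027 y 0.025
scene orange 143 jig x mean 0.1011 range 0.0836 0.1247 y 0.011
scene green 9 jig x mean 0.1141 range 0.112 0.116 y 0.052
```

Call:
send_rows(
  series=[
    [0, 0.2, -0.05, 0],
    [0, 0.2, -0.04, 0],
    [0, 0.2, -0.04, 0],
    [0, 0.2, -0.03, 0],
    [0, 0.2, -0.03, 0],
    [0, 0.2, -0.03, 0],
    [0, 0, 0, 0],
    [0, 0, 0, 0],
  ],
)

```text
clock: 30.08
eef_pos: [0.5309, 0.0971, 0.08]
tool_rot: [[-0.123, 0.992, -0.008], [0.992, 0.123, -0.004], [-0.002, -0.009, -1.0]]
ft_force: [-14.8, -5.7, 12.1]
grip_width: 0.122
grip_force: 25.2
```

Run:
```python
from h import *
goj(-.009,0.001,.082);look()
```

```text
eef [0.5309 0.0971 0.08  ] jig [-0.0151  0.001   0.08  ] tool delta cm [-0.01  0.61 -0.21] f [-14.8  -5.7  12.1]
scene red2 7 jig x mean 0.1036 range 0.0997 0.1068 y 0.027
scene orange 142 jig x mean 0.1043 range 0.0878 0.1267 y 0.01
scene green 12 jig x mean 0.1133 range 0.1106 0.116 y 0.052
```

The stop has moved about 3 mm, but the fingers now hold the bar only near their tips. I'll open slightly, go deeper and pinch again.

Call:
send_rows(
  series=[
    [0, 0, 0, 0],
    [0, 0, 0, 0],
    [0, 0, 0, 0],
    [0, 0, 0.3, 0],
    [0, 0, 0.3, 0],
    [0, 0, 0.3, 0],
    [0, 0, 0.3, 0],
    [0, 0, 0.2, 0],
  ],
  jaw=2.6,
)

```text
clock: 30.85
eef_pos: [0.5364, 0.0988, 0.0651]
tool_rot: [[-0.124, 0.992, 0.001], [0.992, 0.124, 0.0], [0.0, 0.001, -1.0]]
ft_force: [0.6, 0.2, -0.5]
grip_width: 0.306
grip_force: 0.2
```

Run:
```python
from h import *
goj(-.009,0.001,.067);look()
```

```text
eef [0.5364 0.0988 0.0651] jig [-0.0095  0.002   0.0651] tool delta cm [-0.1   0.05 -0.19] f [ 0.6  0.2 -0.5]
scene red2 9 jig x mean 0.1032 range 0.0977 0.1068 y 0.026
scene orange 139 jig x mean 0.1039 range 0.0857 0.1267 y 0.009
scene green 12 jig x mean 0.1133 range 0.1106 0.116 y 0.052
```

Call:
send_rows(
  series=[
    [0, 0, 0, 0],
    [0, 0, 0, 0],
    [0, 0, 0, 0],
    [0, 0, 0, 0],
    [0, 0, 0, 0],
    [0, 0, 0, 0],
    [0, 0, 0, 0],
    [0, 0, 0, 0],
  ],
  jaw=0,
  squeeze=20,
)

```text
clock: 31.62
eef_pos: [0.532, 0.0982, 0.0651]
tool_rot: [[-0.123, 0.992, -0.006], [0.992, 0.123, -0.001], [-0.0, -0.006, -1.0]]
ft_force: [-9.8, -1.6, 6.2]
grip_width: 0.129
grip_force: 20.6
```

Run:
```python
from h import *
goj(0,0.001,.067);look()
```

```text
eef [0.532  0.0982 0.0651] jig [-0.0139  0.002   0.0651] tool delta cm [-0.12  1.38 -0.2 ] f [-9.8 -1.6  6.2]
scene red2 8 jig x mean 0.1041 range 0.0997 0.1073 y 0.026
scene orange 137 jig x mean 0.1052 range 0.0878 0.1272 y 0.011
scene green 12 jig x mean 0.1136 range 0.1111 0.116 y 0.053
```

Call:
send_rows(
  series=[
    [0, 0.2, -0.05, 0],
    [0, 0.2, -0.05, 0],
    [0, 0.2, -0.05, 0],
    [0, 0.2, -0.05, 0],
    [0, 0.2, -0.05, 0],
    [0, 0.2, -0.05, 0],
    [0, 0, 0, 0],
    [0, 0, 0, 0],
  ],
)

```text
clock: 32.38
eef_pos: [0.5386, 0.0989, 0.0665]
tool_rot: [[-0.123, 0.992, -0.016], [0.992, 0.123, -0.003], [-0.001, -0.016, -1.0]]
ft_force: [-17.6, -3.4, 8.4]
grip_width: 0.133
grip_force: 20.9
```

Run:
```python
from h import *
goj(0,0.001,.067);look()
```

```text
eef [0.5386 0.0989 0.0665] jig [-0.0072  0.0019  0.0665] tool delta cm [-0.1   0.72 -0.07] f [-17.6  -3.4   8.4]
scene red2 6 jig x mean 0.1072 range 0.1043 0.1093 y 0.028
scene orange 147 jig x mean 0.1071 range 0.069 0.1312 y 0.012
scene green 6 jig x mean 0.1148 range 0.1135 0.116 y 0.052
```

Call:
send_rows(
  series=[
    [0, 0.2, -0.03, 0],
    [0, 0.2, -0.03, 0],
    [0, 0.2, -0.03, 0],
    [0, 0.1, -0.03, 0],
    [0, 0, 0, 0],
    [0, 0, 0, 0],
    [0, 0, 0, 0],
    [0, 0, 0, 0],
  ],
)

```text
clock: 33.15
eef_pos: [0.5439, 0.0995, 0.0672]
tool_rot: [[-0.123, 0.992, -0.019], [0.992, 0.123, -0.003], [-0.001, -0.019, -1.0]]
ft_force: [-20.1, -4.2, 8.5]
grip_width: 0.128
grip_force: 21.0
```

Run:
```python
from h import *
goj(0,0.001,.067);look()
c=manip.read_camera("scene");c0=load("scene4")
for k in(c0,c):
    p=np.array([proj(k,JO+JR@np.array([x,.052,.084])) for x in np.arange(.088,.132,.002)]).round().astype(int)
    print([tuple(int(v) for v in k["pixels"][q[1],q[0]]) for q in p])
```

```text
eef [0.5439 0.0995 0.0672] jig [-0.0019  0.0019  0.0672] tool delta cm [-0.09  0.19  0.01] f [-20.1  -4.2   8.5]
scene red2 6 jig x mean 0.1083 range 0.1043 0.1113 y 0.024
scene orange 140 jig x mean 0.1087 range 0.069 0.1312 y 0.011
scene green 2 jig x mean 0.1153 range 0.1151 0.1155 y 0.05
[(236, 231, 208), (255, 252, 240), (255, 252, 240), (254, 252, 240), (254, 251, 237), (254, 246, 226), (254, 246, 226), (240, 128, 103), (229, 136, 104), (229, 136, 104), (173, 231, 146), (173, 231, 146), (126, 231, 123), (96, 226, 107), (96, 226, 107), (173, 234, 149), (244, 244, 205), (255, 251, 238), (255, 252, 242), (254, 252, 241), (254, 252, 242), (254, 253, 242), (255, 253, 242)]
[(233, 221, 195), (255, 252, 240), (255, 252, 240), (255, 252, 239), (254, 251, 239), (254, 251, 239), (254, 251, 239), (254, 252, 239), (254, 252, 239), (254, 252, 239), (254, 193, 161), (254, 193, 161), (237, 132, 96), (118, 203, 94), (118, 203, 94), (169, 233, 146), (242, 245, 205), (255, 252, 238), (255, 253, 242), (254, 252, 241), (254, 252, 241), (254, 253, 242), (255, 253, 242)]
```

The pointer has moved about 7.5 mm and stands inside the green zone. One small nudge towards mid green, then I settle and hand in.

Call:
send_rows(
  series=[
    [0, 0.15, 0, 0],
    [0, 0.1, 0, 0],
    [0, 0, 0, 0],
    [0, 0, 0, 0],
    [0, 0, 0, 0],
    [0, 0, 0, 0],
    [0, 0, 0, 0],
    [0, 0, 0, 0],
  ],
)

```text
clock: 33.97
eef_pos: [0.5457, 0.0997, 0.0673]
tool_rot: [[-0.123, 0.992, -0.02], [0.992, 0.123, -0.004], [-0.001, -0.02, -1.0]]
ft_force: [-21.3, -3.5, 11.0]
grip_width: 0.133
grip_force: 21.2
```

Call:
send_rows(
  series=[
    [0, 0, 0, 0],
    [0, 0, 0, 0],
    [0, 0, 0, 0],
    [0, 0, 0, 0],
    [0, 0, 0, 0],
    [0, 0, 0, 0],
    [0, 0, 0, 0],
    [0, 0, 0, 0],
  ],
)

```text
clock: 34.63
eef_pos: [0.5457, 0.0997, 0.0673]
tool_rot: [[-0.123, 0.992, -0.02], [0.992, 0.123, -0.004], [-0.001, -0.02, -1.0]]
ft_force: [-21.9, -4.0, 9.7]
grip_width: 0.132
grip_force: 21.2
```

Run:
```python
from h import *
goj(0,0.001,.067);look()
c=manip.read_camera("wrist");print("lamp brass/copper check:")
h=cv2.cvtColor(c["pixels"],cv2.COLOR_RGB2HSV)
c=manip.read_camera("scene")
p=np.array([proj(c,JO+JR@np.array([x,.052,.084])) for x in np.arange(.104,.122,.002)]).round().astype(int)
print([tuple(int(v) for v in c["pixels"][q[1],q[0]]) for q in p])
# lamp top edges in scene: white lamp corners
h=cv2.cvtColor(c["pixels"],cv2.COLOR_RGB2HSV)
m=(h[...,0]>18)&(h[...,0]<32)&(h[...,1]>120)&(h[...,2]>120)
P=proj(c,JO+JR@np.array([.07,0,.09]));x0,y0=P.astype(int);y,x=np.nonzero(m[y0-12:y0+12,x0-15:x0+15])
if len(x): print("brass plate jig",(JR.T@(onz(c,(x.mean()+x0-15,y.mean()+y0-12),.09)-JO)).round(4),len(x))
```

```text
eef [0.5457 0.0997 0.0673] jig [-0.0001  0.0019  0.0673] tool delta cm [-0.09  0.    0.03] f [-21.9  -4.    9.7]
scene red2 7 jig x mean 0.1088 range 0.1043 0.1118 y 0.026
scene orange 143 jig x mean 0.1088 range 0.069 0.1332 y 0.011
lamp brass/copper check:
[(254, 252, 239), (254, 252, 239), (250, 211, 169), (250, 211, 169), (239, 137, 99), (141, 165, 80), (141, 165, 80), (173, 228, 144), (242, 246, 208)]
brass plate jig [0.0983 0.0011 0.09  ] 27
```

```bash
python3 -c "
from rig import manip
print(manip.close_job())"
```

```text
the job is handed in; nothing more can be done
None
```

The job is handed in with the lamp in the trough, lens end against the stop. The pinched gate is held steady with the red pointer inside the green zone, about 8 to 9 mm back by camera estimate. The wrist force was about 22 N, well above the 7 to 8 N you gave for mid green; I put this down to pad and lamp friction but did not confirm it. The hand-in returned no verdict.

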